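# Set the lagging side of the flatbread roller with its ratchet wrench

### The arm

A 6-joint arm with a two-finger parallel gripper is mounted at the origin on the work surface. World frame = base frame: x ahead of the robot, y to its left, z up, the work surface at z = 0. Lengths are in m, angles in degrees, forces in N, time in s.
With the tool pointing down it reaches from about 0.25 to 0.725 m from the base axis. Payload 9.7 kg.
Tool frame: the origin (TCP) lies on the centre line of the jaws, within the pads' length; the fingertips stand 22 mm ahead of it and the grasp point (between the pads) lies 3 mm ahead of it; z points along the fingers, y is the direction in which the jaws open and shut (so a half turn about z gives the same grasp; the last joint's range is limited). The gripper opens to 85 mm and grips with 20 to 120 N. Pads are 22 mm wide; open, the fingers measure 114 mm over their backs; the gripper's body (76 mm by 85 mm) begins 54 mm behind the grasp point. The pads swing forward as they close: fully open they stand 13 mm farther back than shut.
Start: joints at [-66.979, 4.979, 10.078, 95.1, 0, 90], TCP at [0.215, -0.506, 0.222] pointing down, gripper open.
Joint ranges: [-179.16, 179.16], [-48.56, 103.87], [-65.8, 70.77], [-126.05, 130.52], [-82.76, 87.17], [-180, 180]. Speed limits (degrees/s): [127.2, 127.2, 147.25, 180, 180, 180].

### API

Orientations are given as [roll, pitch, yaw] about the fixed x, y, z axes, in that order (R = Rz(yaw) Ry(pitch) Rx(roll)).
In Python, from workcell import get_obs, camera, camera_params, job_done gives the robot as it stands.
- The arm moves only by the tool servo_tool, never from a script. Its argument "steps" is a list of rows, each an object of numbers: "x", "y", "z": the shift along the world's x, y, z in mm; "yaw": the turn about the world's z in degrees. A call has 1 to 12 rows; each row is the pose to reach, as a shift and turn from the pose measured when the call began; what a row does not reach only later rows make up. A row lasts 1/8 s, in which the tool goes at most 62.5 mm and 10.7 degrees, less where a joint would pass 70% of its speed; a pose out of reach is approached as far as the arm can. A call with a gripper value outside its range is refused whole. "grip" is the finger opening in mm, from 0 to 85.4, set as the call begins (left out, the last holds). The fingers move at their own pace and stop on an object; "grip_force" is the grip in N (left out, the last holds). Time passes only in rows, so rows that repeat a pose let the fingers close. It gives the time, the measured TCP pose, the force and the opening at its end, in the units of the state.
- get_obs(): the state, without advancing time (a new reading comes with each control period).
- camera(name): name is "side" or "top"; returns (picture, depth): 420x560x3 uint8, red, green, blue; 420x560 float32, m along the optical axis (not along the pixel's ray), 0 where there is no reading.
- camera_params(name): a dict with "intrinsics" (3x3 intrinsics, pixels), "rvec" (rotation vector, rad) and "tvec" (3), from world to camera coordinates, as OpenCV has them. Camera axes: x right, y down, z forward; pixel columns grow to the right and rows downward; lengths in m; the calibration is good to about 2 mm. A picture is of the moment at which its call begins. camera_params takes no time and is no camera call.
- job_done(): hands the job in, once; it reports no verdict.
The state is a dict: "time": time; "q": joint angles; "qd": joint speeds; "joint_efforts": joint torques, N m; "ee_pos": TCP position; "tcp_rot": TCP orientation; "wrist_force": force on the tool from outside, world axes, zero at the start; "torque": the same for the moment, N m; "opening": finger opening in m.
Only numpy, scipy, OpenCV 4.12 (cv2) and the standard library are available. Lean on these libraries where they do the work, as an engineer would, in place of code of your own. Each camera call takes 0.05 s, during which the arm holds its last target.

### The job

The flattening roller over the bakery conveyor has a dial at each end; on one dial the red pointer lags short of the green band. Hold the rubber grip of the ratchet wrench on that side and swing it back and forth (clockwise strokes, seen from above, turn the bolt; it slips freely on the way back) until that pointer stands in the green band and not past it, then let go. Leave the side that is already in the green as it is.

Things in the scene. Friction and masses are not known exactly. Their poses are not given: they have to be found in the camera images.
- slack_nut (a point): Bolt axis of the lagging dial at wrench height, 120 mm over the bench. Frame of the fixed grey housing (100 x 75 x 100 mm, white dial 120 mm across on top): z up, -x is mid-swing of the wrench, roughly towards the robot. Ratchet head 72 mm across; red pointer reaches 52 mm out, its top 145 mm over the bench. The twin dial is 420 mm away at the roller's other end; which end lags varies.
- slack_grip (a point): Centre of that side's black rubber wrench grip: level bar 75 long, 24 wide, 22 high (mm), 150 mm from the bolt axis, 120 mm over the bench; x points along it to the bolt. All near or under it is below 90 mm. The captive wrench only swings about the vertical bolt axis, 0.65 rad each way from mid-swing, between stop posts. Clockwise from above (to the robot's left) it drives, with about 4 N.
- slack_pointer (a joint): Angle (rad) of red pointer and bolt on the lagging dial, growing clockwise from above. Starts at 0 to 0.6; green band 2.05 to 2.75, middle 2.4. It turns with the wrench's clockwise stroke; on the way back the wrench slips with little drag, clicking every 0.314 rad, so up to 0.32 rad of the next stroke may be lost before it bites. It stays where left and cannot be turned back.
- set_pointer (a joint): The same angle on the twin dial at the roller's other end, already in its green band near 2.4; it must stay between 2.05 and 2.75.
Things that resemble listed ones, but are neither listed nor needed, are in the scene too. What is shaped like the part that bears slack_nut but pink is not meant.

How it is judged (in metres and radians):
At the end, for the whole second after the job is handed in: The lagging dial's pointer is at rest in the green band (2.4 rad, give or take 0.35), the twin dial's pointer is still in its own green band, and the wrench has been let go (value of joint slack_pointer between 2.05 and 2.75 rad and velocity of joint slack_pointer between -0.1 and 0.1 rad/s and value of joint set_pointer between 2.05 and 2.75 rad); the robot touches nothing.
It fails at once if the lagging pointer is driven past the green band (value of joint slack_pointer above 2.75 rad).
It fails at once if the pointer of the side already set leaves its green band (value of joint set_pointer below 2.05 rad or value of joint set_pointer above 2.75 rad).
It also fails if it takes over 51 s, if anything falls off the work surface, if the arm or the gripper's body presses on something with over 40 N, if the wrist force passes 120 N, or if a joint passes its speed limit or range.

## Working session

There is one attempt and no reset: what is moved stays moved. The work goes in short steps, Python scripts to look and compute and a tool call to move; the robot and the scene stay as the last step left them, time stands still between calls to the robot, and variables do not carry over. Pictures are saved under pics/ and viewed, and the job is handed in when it is done.

Besides the shell and the picture viewer there is one more tool, called after "Emit:" as a command line: name --argument value ..., lists and objects as JSON in quotes. servo_tool: Moves the arm, as the interface text tells. Its arguments: {"type":"object","properties":{"steps":{"type":"array"},"grip":{"type":"number"},"grip_force":{"type":"number"}},"required":["steps"]}

```bash
mkdir -p pics; ls
cat > h.py <<'E'
import numpy as np,cv2
from workcell import get_obs,camera,camera_params,job_done
def snap(n,tag):
    im,d=camera(n); cv2.imwrite(f'pics/{tag}_{n}.png',im[:,:,::-1]); np.savez(f'pics/{tag}_{n}.npz',im=im,d=d); return im,d
def ray(n,u,v,z):
    p=camera_params(n);K=np.array(p['intrinsics']);R=cv2.Rodrigues(np.array(p['rvec']))[0];t=np.array(p['tvec']).ravel()
    c=-R.T@t; r=R.T@np.linalg.solve(K,[u,v,1]); return c+r*(z-c[2])/r[2]
def proj(n,P):
    p=camera_params(n);return cv2.projectPoints(np.array(P,float).reshape(-1,3),np.array(p['rvec']),np.array(p['tvec']),np.array(p['intrinsics']),None)[0].reshape(-1,2)
def pts(n,d):
    p=camera_params(n);K=np.array(p['intrinsics']);R=cv2.Rodrigues(np.array(p['rvec']))[0];t=np.array(p['tvec']).ravel()
    v,u=np.mgrid[:d.shape[0],:d.shape[1]]
    c=np.stack([(u-K[0,2])/K[0,0]*d,(v-K[1,2])/K[1,1]*d,d],-1)
    return (c-t)@R
E
python3 - <<'E'
from h import *
print(get_obs())
snap('top','a');snap('side','a')
E
```

```text
pics
{'time': 0.0, 'q': array([-6.69788747e+01,  5.01057355e+00,  1.00345658e+01,  9.50996656e+01,
        1.32438495e-03,  9.00009810e+01]), 'qd': array([ 0.04941834, -0.05159193, -0.01209349,  0.03428423, -0.00705852,
        0.00745922]), 'joint_efforts': array([ 3.13927245e-03, -5.20397866e+01,  4.64798677e+01,  1.65763136e-02,
        2.21001892e-05,  9.63700479e-07]), 'ee_pos': array([ 0.21500021, -0.50597258,  0.22128913]), 'tcp_rot': array([-1.79924327e+02, -1.32308819e-03,  2.30201426e+01]), 'wrist_force': array([1.05678248, 0.31195091, 0.1915981 ]), 'torque': array([ 0.03188449,  0.00772623, -0.04317271]), 'opening': 0.08515695576841167}
```

View pics/a_top.png

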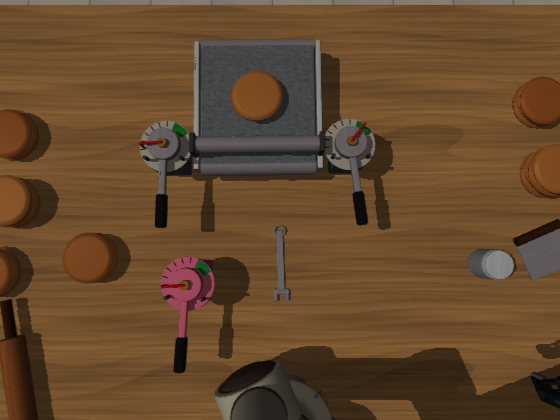

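View pics/a_side.png

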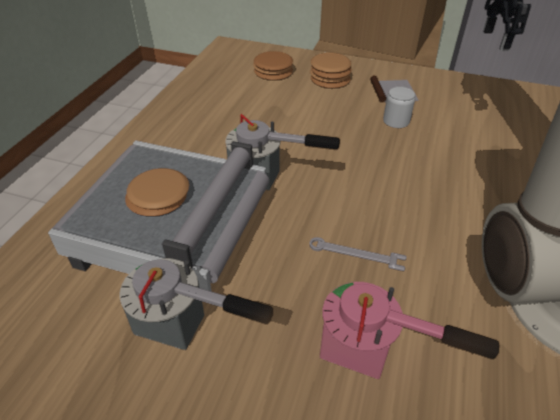

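Run:
```python
from h import *
im=cv2.imread('pics/a_top.png')
c=cv2.resize(im[110:235,120:230],None,fx=6,fy=6,interpolation=cv2.INTER_CUBIC)[:600]; c=cv2.resize(im[112:232,120:220],None,fx=5,fy=5,interpolation=cv2.INTER_CUBIC);cv2.imwrite('pics/a_crop.png',c)
for n,u,v,z in [('nut',164.5,143,.145),('grip',161,210,.131),('set',353,140,.145),('ptip',141,143.5,.145)]: print(n,ray('top',u,v,z))
d=np.load('pics/a_top.npz'); P=pts('top',d['d']); im=d['im'].astype(int)
m=(im.max(-1)<45)&(abs(P[...,2]-.125)<.03); m[:, :130]=0;m[:,190:]=0;m[:180]=0;m[240:]=0
q=P[m];print(m.sum(),q.mean(0),q.min(0),q.max(0),np.median(q[:,2]))
```

```text
nut [0.6670702 0.2563532 0.145    ]
grip [0.52123661 0.26535284 0.131     ]
set [ 0.67224985 -0.15663575  0.145     ]
ptip [0.66614744 0.30758428 0.145     ]
384 [0.52057522 0.26576934 0.13081441] [0.48403758 0.2550205  0.12043777] [0.58591268 0.27913533 0.13675563] 0.13123136430454635
```

View pics/a_crop.png

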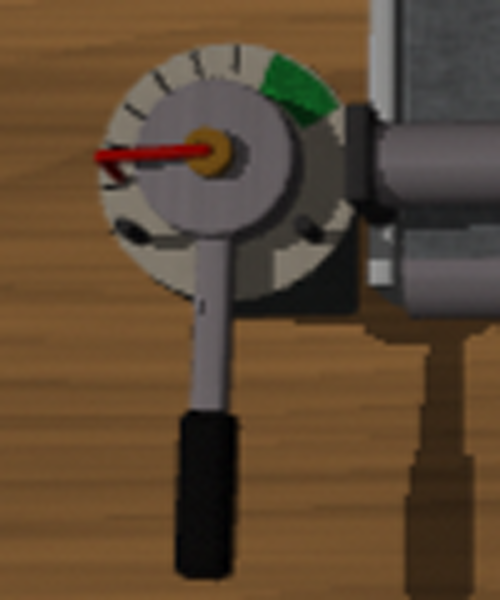

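Run:
```python
from h import *
d=np.load('pics/a_top.npz'); P=pts('top',d['d']); im=d['im'].astype(int)
for u0,u1 in((135,195),(325,380)):
    s=np.zeros(im.shape[:2],bool); s[115:175,u0:u1]=1
    red=s&(im[...,0]>110)&(im[...,1]<60)&(im[...,2]<60)
    q=P[red];print('red',red.sum(),q[:,2].min(),q[:,2].max())
    for z in(.10,.12,.13,.14,.15):print(z,((abs(P[...,2]-z)<.005)&s).sum())
    h=s&(abs(P[...,2]-.132)<.006)&~red
    q=P[h]; (c,_),r=cv2.minEnclosingCircle(q[:,:2].astype(np.float32))[:1],cv2.minEnclosingCircle(q[:,:2].astype(np.float32))[1]  if 0 else ((cv2.minEnclosingCircle(q[:,:2].astype(np.float32))[0],0),cv2.minEnclosingCircle(q[:,:2].astype(np.float32))[1])
    print('head',c,r,np.median(q[:,:2],0))
```

```text
red 37 0.142520144849584 0.14864239189045725
0.1 305
0.12 74
0.13 781
0.14 290
0.15 34Traceback (most recent call last):
  File "<stdin>", line 9, in <module>
ValueError: not enough values to unpack (expected 2, got 1)
```

Emit:
servo_tool --steps '[{"z":30,"yaw":10},{"z":30,"yaw":20}]'

```text
schema error: expected keys x, y, z, yaw
```

```bash
python3 -c "
from h import *
o=get_obs();print(o['q'],o['ee_pos'],o['tcp_rot'])"
```

```text
[-6.69777856e+01  5.00721037e+00  1.00383572e+01  9.51009507e+01
 -5.20775321e-05  8.99998373e+01] [ 0.21500731 -0.50598064  0.22135537] [-1.79930196e+02  5.18793088e-05  2.30223771e+01]
```

Emit:
servo_tool --steps '[{"x":0,"y":0,"z":30,"yaw":10},{"x":0,"y":0,"z":30,"yaw":20}]'

```text
time: 0.35
ee_pos: [0.2152, -0.5064, 0.253]
tcp_rot: [180.0, 0.0, 43.3]
wrist_force: [0.7, 0.9, -0.6]
opening: 0.0857
```

Run:
```python
from h import *
o=get_obs();print(o['q'],o['ee_pos'],o['tcp_rot'])
d=np.load('pics/a_top.npz'); P=pts('top',d['d']); im=d['im'].astype(int)
for u0,u1 in((135,195),(325,380)):
    s=np.zeros(im.shape[:2],bool); s[115:160,u0:u1]=1
    h=s&(P[...,2]>.129)&(P[...,2]<.140)
    q=P[h][:,:2]; 
    # robust centre: max points within 36mm, min outside
    c=np.median(q,0)
    for _ in range(20):
        k=np.linalg.norm(q-c,axis=1)<.037; c=q[k].mean(0)
    print(c,k.sum(),len(q), q[k].min(0),q[k].max(0))
```

```text
[-6.69638088e+01  5.77942093e+00  1.44237070e+01  9.85852407e+01
 -2.12750501e-02  6.96887669e+01] [ 0.21521385 -0.50640223  0.25303019] [1.79952011e+02 4.04479659e-02 4.33473964e+01]
[0.66901608 0.26255737] 699 834 [0.63476304 0.22853566] [0.70474109 0.29895836]
[ 0.67150597 -0.15341314] 685 718 [ 0.63540513 -0.18838858] [ 0.70780506 -0.11933384]
```

Emit:
servo_tool --steps '[{"x":20,"y":50,"z":0,"yaw":10},{"x":45,"y":105,"z":0,"yaw":20},{"x":70,"y":160,"z":0,"yaw":30},{"x":90,"y":215,"z":0,"yaw":40},{"x":115,"y":270,"z":0,"yaw":50},{"x":140,"y":325,"z":0,"yaw":60},{"x":160,"y":380,"z":0,"yaw":70},{"x":180,"y":435,"z":0,"yaw":80},{"x":205,"y":490,"z":0,"yaw":90},{"x":225,"y":545,"z":0,"yaw":100},{"x":250,"y":600,"z":0,"yaw":110},{"x":270,"y":650,"z":0,"yaw":120}]'

```text
time: 1.85
ee_pos: [0.4855, 0.1458, 0.2526]
tcp_rot: [180.0, 0.0, 163.7]
wrist_force: [0.6, -0.3, -0.3]
opening: 0.0854
```

Emit:
servo_tool --steps '[{"x":18,"y":55,"z":0,"yaw":8},{"x":35,"y":105,"z":0,"yaw":15},{"x":35,"y":120,"z":0,"yaw":15},{"x":35,"y":120,"z":-20,"yaw":15},{"x":35,"y":120,"z":-50,"yaw":15},{"x":35,"y":120,"z":-70,"yaw":15},{"x":35,"y":120,"z":-70,"yaw":15}]'

```text
time: 2.72
ee_pos: [0.5197, 0.2648, 0.1812]
tcp_rot: [-179.9, -0.1, 178.6]
wrist_force: [-1.4, -0.4, 0.6]
opening: 0.0854
```

Run:
```python
from h import *
a,_=snap('top','b');b,_=snap('side','b')
cv2.imwrite('pics/b_crop.png',np.hstack([cv2.resize(a[100:240,100:240,::-1],(400,400),interpolation=2),cv2.resize(b[200:380,100:280,::-1],(400,400),interpolation=2)]))
```

```text
(no output)
```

View pics/b_crop.png

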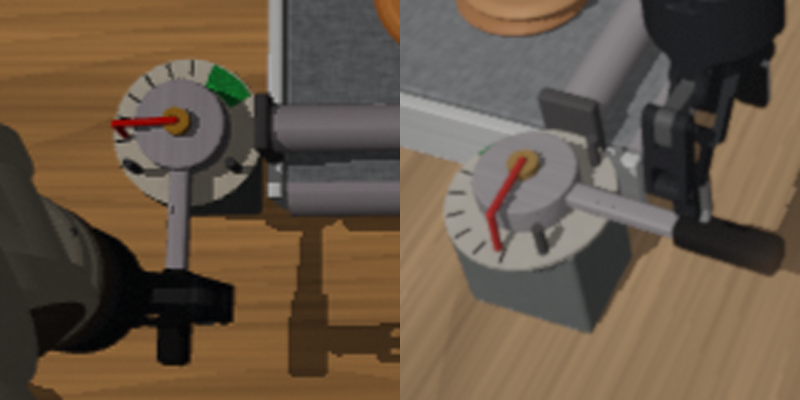

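The pictures show the open jaws over the grip (top crop ~(180,310)), the pointer still at the left (~tip (115,125)) and the band at the upper right. Next I descend and close.

Emit:
servo_tool --steps '[{"x":1,"y":1,"z":-20,"yaw":0},{"x":1,"y":1,"z":-45,"yaw":0},{"x":1,"y":1,"z":-60,"yaw":0},{"x":1,"y":1,"z":-60,"yaw":0}]'

```text
time: 3.32
ee_pos: [0.5213, 0.2662, 0.1233]
tcp_rot: [180.0, 0.0, 178.7]
wrist_force: [-0.3, -0.8, 0.3]
opening: 0.0855
```

Emit:
servo_tool --steps '[{"x":0,"y":0,"z":0,"yaw":0},{"x":0,"y":0,"z":0,"yaw":0},{"x":0,"y":0,"z":0,"yaw":0},{"x":0,"y":0,"z":0,"yaw":0},{"x":0,"y":0,"z":0,"yaw":0},{"x":0,"y":0,"z":0,"yaw":0}]' --grip 15 --grip_force 30

```text
time: 4.08
ee_pos: [0.5213, 0.2662, 0.1233]
tcp_rot: [180.0, 0.0, 178.7]
wrist_force: [-0.1, -0.4, -0.3]
opening: 0.015
```

Run:
```python
from h import *
a,_=snap('top','c');b,_=snap('side','c')
cv2.imwrite('pics/c_crop.png',np.hstack([cv2.resize(a[100:240,100:240,::-1],(400,400),interpolation=2),cv2.resize(b[200:380,100:280,::-1],(400,400),interpolation=2)]))
```

```text
(no output)
```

View pics/c_crop.png

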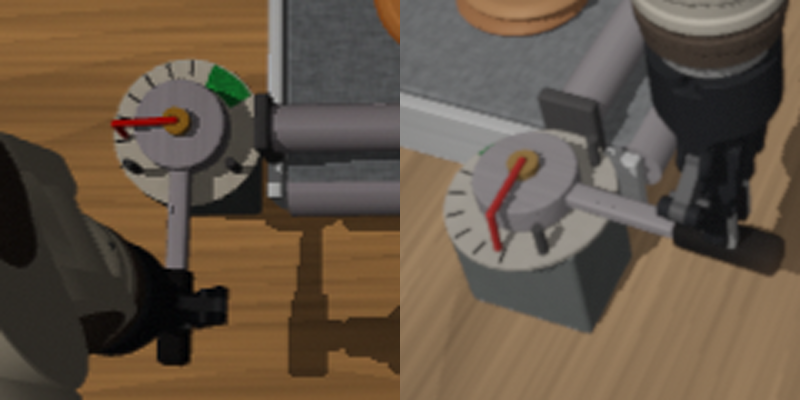

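Run:
```python
from h import *
o=get_obs();p=o['ee_pos'];print(p,o['opening'],o['wrist_force'])
for n,(u0,v0,s) in dict(top=(130,180,60),side=(180,250,120)).items():
    d=np.load(f'pics/c_{n}.npz');im=d['im'].copy();
    k=600//s
    c=cv2.resize(im[v0:v0+s,u0:u0+s,::-1],None,fx=k,fy=k,interpolation=cv2.INTER_CUBIC)
    for q,col in((p,(0,0,255)),(p-[0,0,.022],(0,255,0)),(p+[0.03,0,0.008],(255,255,0))):
        a=proj(n,q)[0];print(n,a); cv2.circle(c,tuple(int(x) for x in ((a-[u0,v0]+.5)*k)),4,col,-1)
    cv2.imwrite(f'pics/c2_{n}.png',c)
    P=pts(n,d['d']);
    if n=='top':
        for v in range(194,234,4): print(v,[(int(P[v,u,1]*1000),int(P[v,u,2]*1000)) for u in range(152,180,3)])
```

```text
[0.52129856 0.26621022 0.12328605] 0.01502538441035063 [ 0.69274245 -1.05147679  0.21148875]
top [161.63269073 210.25989844]
top [164.45800897 211.04916041]
top [160.82696874 196.35840652]
194 [(230, 304), (232, 282), (273, 129), (265, 131), (259, 131), (289, 0), (281, 2), (273, 1), (265, 3), (258, 3)]
198 [(230, 306), (228, 293), (229, 273), (265, 131), (259, 131), (256, 118), (281, 1), (273, 1), (266, 1), (258, 0)]
202 [(229, 308), (228, 293), (228, 276), (228, 257), (225, 249), (255, 119), (221, 221), (214, 226), (207, 229), (202, 228)]
206 [(229, 308), (229, 291), (228, 275), (227, 259), (227, 241), (221, 241), (216, 238), (211, 234), (206, 234), (202, 226)]
210 [(230, 303), (230, 285), (229, 270), (229, 251), (226, 243), (235, 189), (220, 225), (214, 226), (207, 230), (201, 227)]
214 [(233, 292), (234, 274), (8, 1004), (245, 198), (244, 179), (288, 0), (231, 184), (273, 0), (265, 1), (257, 1)]
218 [(239, 274), (278, 130), (271, 131), (264, 133), (258, 130), (288, 0), (280, 0), (272, 2), (265, 0), (257, 1)]
222 [(325, 0), (278, 127), (270, 133), (263, 134), (258, 130), (288, 0), (279, 2), (272, 2), (265, 0), (257, 0)]
226 [(325, 0), (277, 131), (271, 131), (264, 130), (257, 133), (287, 1), (280, 1), (272, 0), (264, 1), (257, 1)]
230 [(324, 1), (317, 0), (309, 3), (303, -1), (295, 0), (287, 2), (280, 0), (271, 4), (264, 4), (257, 0)]
side [246.83359988 306.02824296]
side [247.4718129  314.65724336]
side [227.43864592 297.37312093]
```

View pics/c2_top.png

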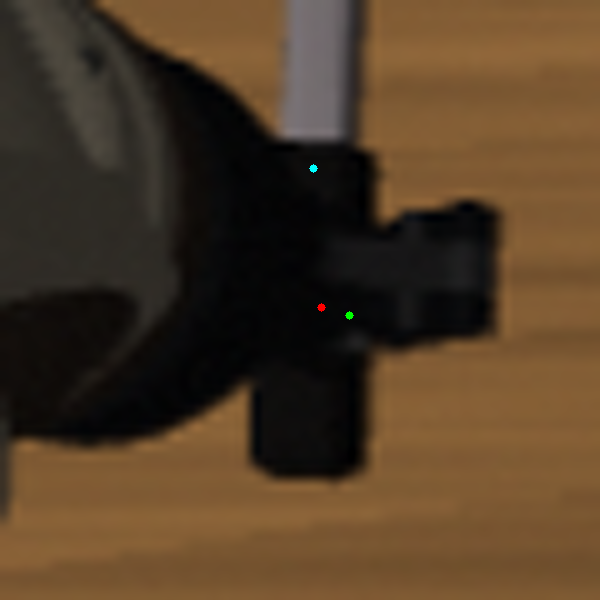

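View pics/c2_side.png

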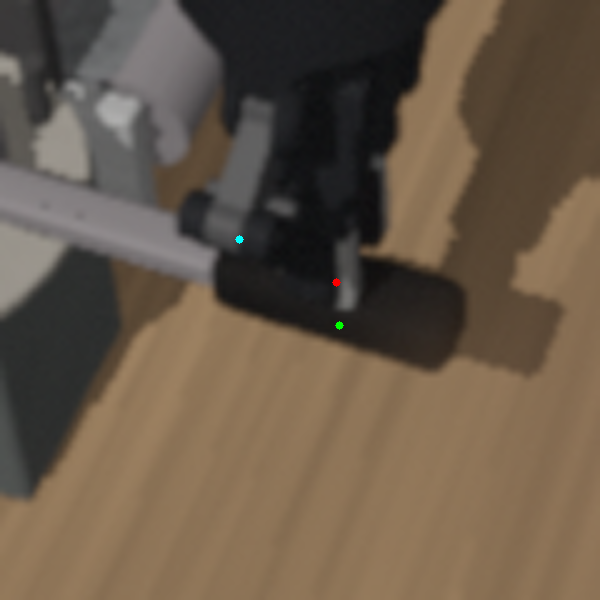

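Emit:
servo_tool --steps '[{"x":0,"y":0,"z":0,"yaw":0},{"x":0,"y":0,"z":0,"yaw":0},{"x":0,"y":0,"z":0,"yaw":0}]' --grip 10

```text
time: 4.55
ee_pos: [0.5213, 0.2662, 0.1233]
tcp_rot: [180.0, 0.0, 178.7]
wrist_force: [0.4, 0.7, -0.5]
opening: 0.0101
```

Run:
```python
from h import *
im,D=snap('side','d'); im2,_=snap('top','d')
c=cv2.resize(im[240:340,200:300,::-1],None,fx=6,fy=6,interpolation=cv2.INTER_CUBIC)
c=np.clip(c.astype(float)*2.2,0,255).astype(np.uint8)
cv2.imwrite('pics/d_crop.png',c)
P=pts('side',D)
for v in range(276,318,3): print(v,[tuple(int(x) for x in P[v,u]*1000) for u in range(236,264,4)])
```

```text
276 [(514, 306, 243), (511, 301, 238), (510, 291, 227), (507, 285, 220), (504, 278, 214), (509, 255, 184), (558, 116, 0)]
279 [(514, 307, 238), (351, 633, 697), (510, 291, 220), (508, 284, 213), (504, 280, 209), (508, 257, 180), (556, 122, 0)]
282 [(525, 284, 200), (519, 284, 203), (515, 281, 201), (508, 285, 208), (504, 280, 203), (509, 256, 172), (554, 128, -1)]
285 [(529, 278, 184), (519, 285, 197), (514, 285, 200), (508, 285, 201), (505, 279, 196), (509, 255, 164), (551, 135, -1)]
288 [(527, 283, 185), (522, 281, 184), (517, 278, 182), (509, 284, 194), (513, 261, 163), (510, 254, 156), (548, 144, 2)]
291 [(513, 311, 220), (520, 286, 185), (515, 284, 184), (509, 284, 187), (513, 261, 156), (509, 256, 151), (546, 150, 1)]
294 [(510, 318, 224), (517, 293, 188), (514, 287, 183), (510, 283, 179), (514, 260, 148), (510, 256, 144), (544, 155, 0)]
297 [(509, 321, 223), (510, 308, 205), (510, 296, 189), (513, 277, 163), (514, 261, 142), (509, 258, 140), (542, 161, 0)]
300 [(510, 319, 213), (510, 308, 199), (510, 297, 183), (513, 277, 155), (514, 261, 135), (547, 168, -1), (539, 168, 1)]
303 [(510, 321, 209), (510, 310, 194), (510, 298, 179), (513, 278, 150), (510, 272, 143), (508, 260, 129), (503, 259, 129)]
306 [(534, 275, 130), (523, 284, 146), (516, 285, 151), (513, 278, 143), (510, 271, 135), (506, 267, 131), (501, 264, 130)]
309 [(532, 279, 128), (526, 278, 129), (517, 284, 141), (514, 276, 133), (509, 275, 133), (505, 270, 129), (499, 269, 129)]
312 [(533, 279, 121), (525, 281, 126), (520, 279, 126), (514, 278, 129), (508, 278, 131), (503, 275, 129), (498, 273, 128)]
315 [(532, 280, 115), (526, 280, 117), (520, 280, 121), (513, 280, 123), (507, 280, 127), (501, 279, 128), (496, 278, 128)]
```

View pics/d_crop.png

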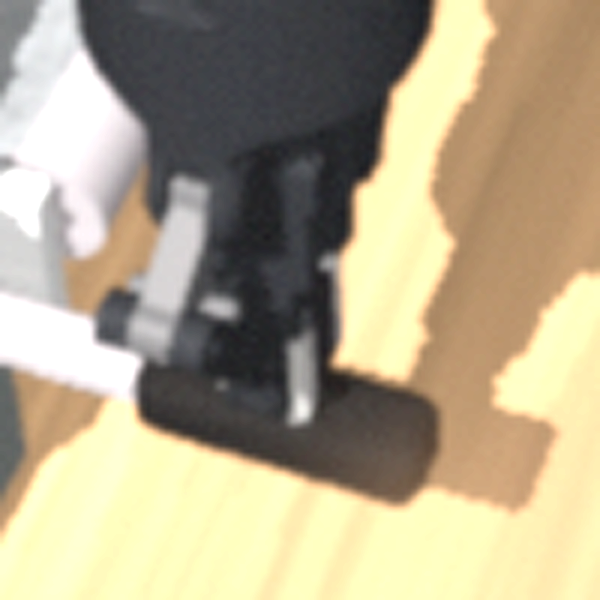

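Emit:
servo_tool --steps '[{"x":0,"y":0,"z":0,"yaw":0},{"x":0,"y":0,"z":0,"yaw":0},{"x":0,"y":0,"z":0,"yaw":0},{"x":0,"y":0,"z":0,"yaw":0},{"x":0,"y":0,"z":0,"yaw":0}]' --grip 60

```text
time: 5.28
ee_pos: [0.5213, 0.2662, 0.1233]
tcp_rot: [180.0, 0.0, 178.7]
wrist_force: [-0.2, -0.7, 0.4]
opening: 0.06
```

Run:
```python
from h import *
im,D=snap('side','e')
c=cv2.resize(im[240:340,200:300,::-1],None,fx=6,fy=6,interpolation=cv2.INTER_CUBIC)
c=np.clip(c.astype(float)*2.2,0,255).astype(np.uint8)
cv2.imwrite('pics/e_crop.png',c)
P=pts('side',D)
for v in range(294,324,3): print(v,[tuple(int(x) for x in P[v,u]*1000) for u in range(232,264,4)])
```

```text
294 [(510, 329, 238), (585, 169, 0), (513, 300, 199), (508, 300, 201), (565, 161, 0), (558, 160, 0), (551, 157, 0), (544, 154, -1)]
297 [(510, 329, 232), (540, 259, 128), (512, 303, 198), (510, 297, 190), (563, 167, -1), (556, 165, -1), (548, 164, 0), (542, 162, 0)]
300 [(510, 330, 227), (510, 319, 212), (511, 306, 195), (509, 298, 185), (521, 259, 129), (553, 172, 0), (546, 171, 1), (539, 168, 0)]
303 [(511, 330, 221), (510, 320, 208), (511, 307, 190), (524, 267, 131), (519, 265, 130), (513, 264, 131), (508, 261, 130), (503, 258, 128)]
306 [(511, 330, 215), (510, 321, 203), (511, 309, 185), (510, 297, 170), (517, 270, 130), (511, 269, 131), (506, 266, 130), (500, 265, 131)]
309 [(511, 331, 210), (510, 322, 198), (514, 302, 168), (511, 297, 163), (515, 274, 130), (510, 273, 130), (504, 271, 130), (499, 269, 130)]
312 [(512, 329, 200), (510, 323, 192), (514, 303, 162), (510, 299, 159), (513, 280, 131), (508, 277, 129), (502, 276, 131), (497, 275, 132)]
315 [(514, 328, 190), (510, 324, 187), (514, 304, 157), (511, 299, 151), (514, 280, 123), (508, 279, 125), (501, 279, 128), (496, 278, 129)]
318 [(525, 308, 151), (518, 309, 155), (514, 304, 150), (510, 301, 147), (514, 280, 116), (507, 280, 119), (501, 280, 122), (495, 280, 125)]
321 [(570, 224, 0), (519, 309, 147), (516, 302, 139), (551, 217, 0), (544, 216, 1), (538, 212, -1), (501, 280, 115), (495, 280, 117)]
```

View pics/e_crop.png

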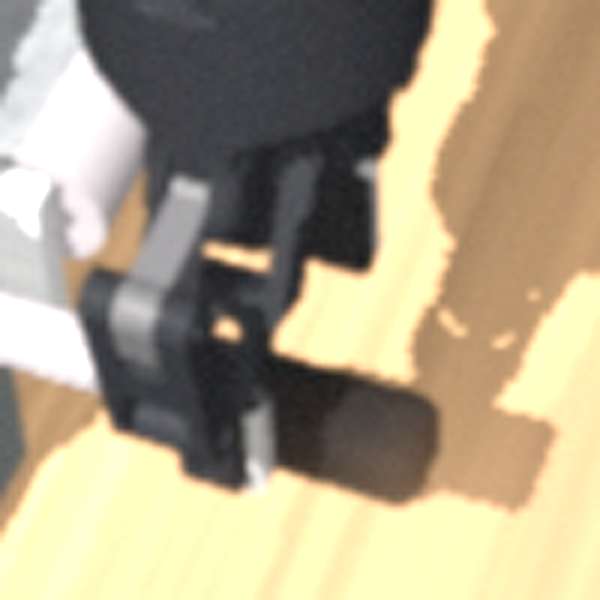

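The side view shows the fingertips at about z = 0.138 (tip at pixel (241,321)), above the grip. That is about 25 mm higher than the reported pose implies. I'll trust the relative image and lower further.

Emit:
servo_tool --steps '[{"x":0,"y":0,"z":-10,"yaw":0},{"x":0,"y":0,"z":-20,"yaw":0},{"x":0,"y":0,"z":-25,"yaw":0},{"x":0,"y":0,"z":-25,"yaw":0}]'

```text
time: 5.82
ee_pos: [0.521, 0.2661, 0.0976]
tcp_rot: [-180.0, -0.0, 178.7]
wrist_force: [0.2, 0.1, 1.5]
opening: 0.06
```

Run:
```python
from h import *
im,D=snap('side','f')
c=cv2.resize(im[240:340,200:300,::-1],None,fx=6,fy=6,interpolation=cv2.INTER_CUBIC)
c=np.clip(c.astype(float)*2.2,0,255).astype(np.uint8)
cv2.imwrite('pics/f_crop.png',c)
P=pts('side',D)
for v in range(306,348,3): print(v,[tuple(int(x) for x in P[v,u]*1000) for u in range(232,252,4)])
print(get_obs())
```

```text
306 [(510, 331, 216), (510, 322, 203), (514, 301, 174), (509, 301, 176), (517, 269, 129)]
309 [(510, 333, 212), (510, 322, 197), (514, 304, 171), (509, 300, 167), (515, 275, 131)]
312 [(510, 334, 208), (510, 324, 194), (513, 305, 166), (510, 300, 161), (513, 279, 130)]
315 [(511, 332, 198), (510, 324, 186), (513, 307, 162), (508, 304, 159), (513, 281, 125)]
318 [(512, 331, 189), (510, 324, 181), (512, 309, 158), (510, 300, 146), (513, 281, 118)]
321 [(513, 330, 180), (510, 326, 176), (515, 304, 141), (511, 301, 139), (544, 215, 0)]
324 [(516, 326, 167), (510, 327, 171), (515, 305, 136), (511, 301, 133), (542, 221, 1)]
327 [(516, 327, 161), (510, 328, 165), (514, 308, 133), (511, 302, 126), (540, 225, -1)]
330 [(564, 240, 0), (520, 309, 124), (515, 307, 124), (511, 302, 118), (537, 233, 1)]
333 [(561, 246, 0), (554, 244, 1), (548, 241, 0), (542, 239, 0), (535, 237, 0)]
336 [(559, 251, 0), (553, 249, 0), (546, 246, 0), (540, 244, -1), (533, 243, 0)]
339 [(557, 256, -1), (550, 254, 0), (545, 251, -2), (538, 250, 0), (531, 248, 0)]
342 [(555, 261, 0), (548, 260, 0), (542, 257, 0), (536, 254, -1), (530, 252, -1)]
345 [(552, 267, 1), (546, 264, -1), (540, 262, -1), (534, 260, 0), (527, 259, 0)]
{'time': 5.875, 'q': array([2.70454663e+01, 9.12153860e+00, 9.40790983e-01, 8.18243579e+01,
       1.30034023e-02, 2.83904558e+01]), 'qd': array([-0.06946137, -0.23920079,  0.5895691 ,  0.15772289, -0.00544044,
        0.0778884 ]), 'joint_efforts': array([ 8.67826839e-04, -5.64303267e+01,  4.63023877e+01, -5.13329683e-02,
        6.11798059e-04, -4.25774726e-05]), 'ee_pos': array([0.52119053, 0.266156  , 0.09809685]), 'tcp_rot': array([ 1.79990988e+02, -1.06743189e-02,  1.78655011e+02]), 'wrist_force': array([ 0.26615848, -0.18106658,  0.40049396]), 'torque': array([-0.02851039,  0.03088234,  0.05207131]), 'opening': 0.05994872643886395}
```

View pics/f_crop.png

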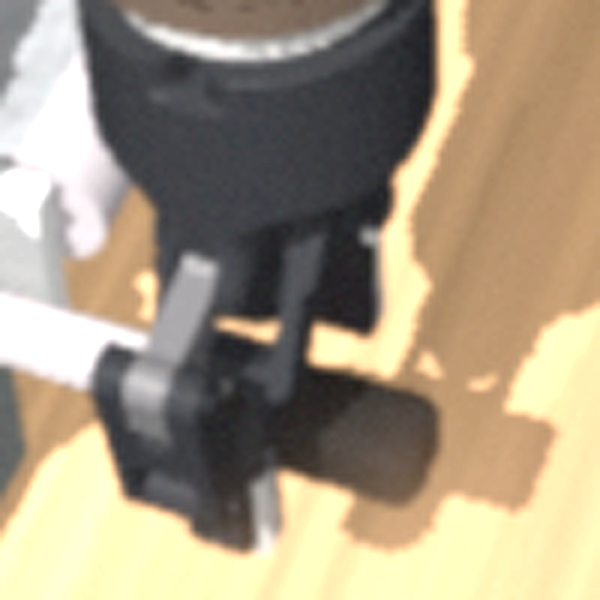

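Emit:
servo_tool --steps '[{"x":0,"y":0,"z":-3,"yaw":0},{"x":0,"y":0,"z":-3,"yaw":0},{"x":0,"y":0,"z":-3,"yaw":0},{"x":0,"y":0,"z":-3,"yaw":0},{"x":0,"y":0,"z":-3,"yaw":0}]' --grip 12 --grip_force 30

```text
time: 6.5
ee_pos: [0.5212, 0.2664, 0.0952]
tcp_rot: [180.0, -0.0, 178.7]
wrist_force: [0.5, 2.4, -0.0]
opening: 0.0235
```

```bash
cat >> h.py <<'E'
N=np.array([.669,.2625]);R0=np.array([.5212,.2664])
r=np.linalg.norm(R0-N);a0=np.arctan2(R0[1]-N[1],N[0]-R0[0])
def tab(al,n):
    o=get_obs();p=o['ee_pos'];ac=np.arctan2(p[1]-N[1],N[0]-p[0]);print('now a',ac,'r',np.hypot(*(p[:2]-N)),'yaw',o['tcp_rot'][2])
    y0=(o['tcp_rot'][2]-178.7+180)%360-180
    L=[]
    for a in np.linspace(ac,al,n+1)[1:]:
        q=N+r*np.array([-np.cos(a),np.sin(a)])
        L.append('{"x": %.0f, "y": %.0f, "z": 0, "yaw": %.0f}'%(*((q-p[:2])*1000),-np.degrees(a-a0)-y0))
    print('['+', '.join(L)+']')
E
python3 -c "
from h import *
print(r,a0);tab(.6,5)"
```

```text
0.14785144571494732 0.026380887830885137
now a 0.026105375820621435 r 0.1478359276172251 yaw 178.6715640475521
[{"x": 1, "y": 17, "z": 0, "yaw": -7}, {"x": 5, "y": 34, "z": 0, "yaw": -13}, {"x": 10, "y": 50, "z": 0, "yaw": -20}, {"x": 17, "y": 65, "z": 0, "yaw": -26}, {"x": 26, "y": 80, "z": 0, "yaw": -33}]
```

Emit:
servo_tool --steps '[{"x":1,"y":17,"z":0,"yaw":-7},{"x":5,"y":34,"z":0,"yaw":-13},{"x":10,"y":50,"z":0,"yaw":-20},{"x":17,"y":65,"z":0,"yaw":-26},{"x":26,"y":80,"z":0,"yaw":-33},{"x":26,"y":80,"z":0,"yaw":-33}]'

```text
time: 7.25
ee_pos: [0.546, 0.3481, 0.0952]
tcp_rot: [180.0, -0.2, 145.7]
wrist_force: [-8.9, 4.3, 3.4]
opening: 0.0238
```

```bash
cat >> h.py <<'E'
def look(tag):
    a,_=snap('top',tag);b,_=snap('side',tag)
    cv2.imwrite(f'pics/{tag}_crop.png',np.hstack([cv2.resize(a[110:190,120:200,::-1],(400,400),interpolation=2),cv2.resize(b[220:360,100:240,::-1],(400,400),interpolation=2)]))
E
python3 -c "
from h import *
look('g');tab(-.6,8)"
```

```text
now a 0.6042946629453709 r 0.14982219342875971 yaw 145.7559422120513
[{"x": -10, "y": -20, "z": 0, "yaw": 8}, {"x": -18, "y": -41, "z": 0, "yaw": 17}, {"x": -23, "y": -63, "z": 0, "yaw": 26}, {"x": -25, "y": -85, "z": 0, "yaw": 34}, {"x": -23, "y": -107, "z": 0, "yaw": 43}, {"x": -18, "y": -129, "z": 0, "yaw": 52}, {"x": -10, "y": -149, "z": 0, "yaw": 60}, {"x": 1, "y": -169, "z": 0, "yaw": 69}]
```

View pics/g_crop.png

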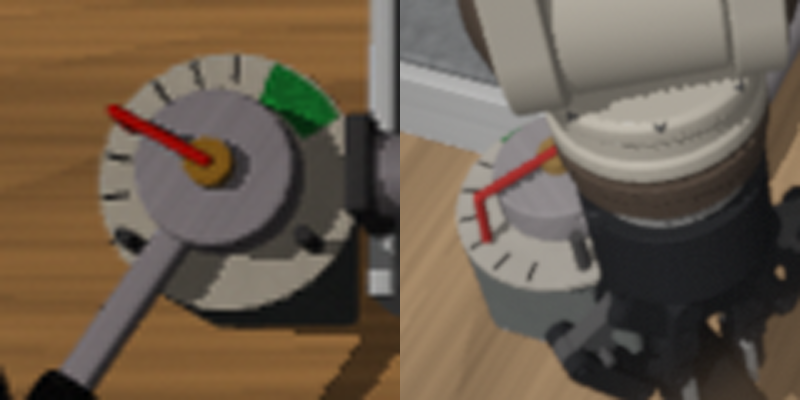

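The pointer has moved clockwise to the upper left (tip about (112,110) in the crop) and the wrench drives it. Next I swing back and measure the pointer and band angles.

Emit:
servo_tool --steps '[{"x":-10,"y":-20,"z":0,"yaw":8},{"x":-18,"y":-41,"z":0,"yaw":17},{"x":-23,"y":-63,"z":0,"yaw":26},{"x":-25,"y":-85,"z":0,"yaw":34},{"x":-23,"y":-107,"z":0,"yaw":43},{"x":-18,"y":-129,"z":0,"yaw":52},{"x":-10,"y":-149,"z":0,"yaw":60},{"x":1,"y":-169,"z":0,"yaw":69},{"x":1,"y":-169,"z":0,"yaw":69}]'

```text
time: 8.48
ee_pos: [0.5489, 0.1788, 0.0952]
tcp_rot: [180.0, 0.1, -145.2]
wrist_force: [8.2, 8.9, -5.2]
opening: 0.0234
```

```bash
cat >> h.py <<'E'
def meas(tag):
    d=np.load(f'pics/{tag}_top.npz');im=d['im'].astype(int);P=pts('top',d['d'])
    s=np.zeros(im.shape[:2],bool); s[112:175,130:192]=1
    g=s&(im[...,1]>im[...,0]+35)&(im[...,1]>im[...,2]+25)
    red=s&(im[...,0]>100)&(im[...,1]<70)&(im[...,2]<70)
    def world(m,z):
        v,u=np.nonzero(m); return np.array([ray('top',x,y,z) for x,y in zip(u,v)])[:,:2]
    G=world(g,.100)-N; cw=lambda q:np.arctan2(-q[:,1],q[:,0])  # clockwise angle from +x
    gr=np.linalg.norm(G,axis=1); ga=cw(G); print('green z',np.median(P[g][:,2]),'n',g.sum(),'ang',np.percentile(ga,[2,50,98]),'r',gr.min(),gr.max())
    Rr=world(red,.144)-N; rr=np.linalg.norm(Rr,axis=1); k=(rr>.015)&(rr<.056); v=Rr[k]; c,dv=v.mean(0),np.linalg.svd(v-v.mean(0))[2][0]
    if dv@c<0: dv=-dv
    ra=cw(dv[None])[0]; rc=cw(c[None])[0]
    print('red n',k.sum(),'dir',ra,'centroid',rc,'=> pointer',2.4+np.array([ra,rc])-np.median(ga))
E
python3 -c "
from h import *
look('h');meas('a');meas('g');meas('h');tab(.6,8)"
```

```text
green z 0.10663900074568908 n 102 ang [0.24326156 0.52303034 0.89061118] r 0.04033927979435277 0.059532823476015365
red n 34 dir -1.6570442812763053 centroid -1.561710134191238 => pointer [0.21992537 0.31525952]
green z 0.10688492486808193 n 104 ang [0.24361129 0.53153758 0.89030584] r 0.04021455267065245 0.059532823476015365
red n 44 dir -1.056204614289803 centroid -1.0764897965592652 => pointer [0.81225781 0.79197263]
green z 0.1066812980056321 n 32 ang [0.47580347 0.72497488 0.9140317 ] r 0.04825732808095904 0.05801539623201549Traceback (most recent call last):
  File "<string>", line 3, in <module>
    look('h');meas('a');meas('g');meas('h');tab(.6,8)
                                  ~~~~^^^^^
  File "h.py", line 37, in meas
    Rr=world(red,.144)-N; rr=np.linalg.norm(Rr,axis=1); k=(rr>.015)&(rr<.056); v=Rr[k]; c,dv=v.mean(0),np.linalg.svd(v-v.mean(0))[2][0]
       ~~~~~^^^^^^^^^^
  File "h.py", line 34, in world
    v,u=np.nonzero(m); return np.array([ray('top',x,y,z) for x,y in zip(u,v)])[:,:2]
                              ~~~~~~~~~~~~~~~~~~~~~~~~~~~~~~~~~~~~~~~~~~~~~~~~^^^^^^
IndexError: too many indices for array: array is 1-dimensional, but 2 were indexed
```

View pics/h_crop.png

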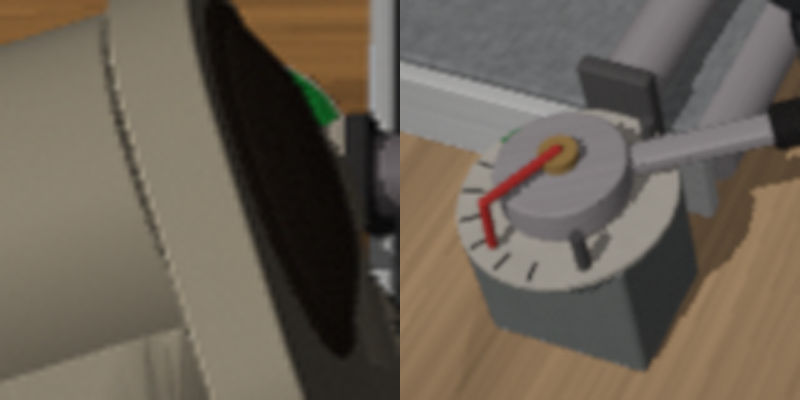

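Side view: the pointer held its place during the return stroke. A full second stroke can't overshoot: 0.8 + 1.2 = 2.0.

```bash
python3 -c "
from h import *
tab(.6,8)"
```

```text
now a -0.6033235074733807 r 0.1464116801117408 yaw -145.25255210470678
[{"x": -12, "y": 18, "z": 0, "yaw": -9}, {"x": -21, "y": 39, "z": 0, "yaw": -17}, {"x": -26, "y": 61, "z": 0, "yaw": -26}, {"x": -27, "y": 83, "z": 0, "yaw": -34}, {"x": -26, "y": 105, "z": 0, "yaw": -43}, {"x": -21, "y": 127, "z": 0, "yaw": -52}, {"x": -13, "y": 147, "z": 0, "yaw": -60}, {"x": -1, "y": 167, "z": 0, "yaw": -69}]
```

Emit:
servo_tool --steps '[{"x":-12,"y":18,"z":0,"yaw":-9},{"x":-20,"y":39,"z":0,"yaw":-17},{"x":-25,"y":61,"z":0,"yaw":-26},{"x":-26,"y":83,"z":0,"yaw":-34},{"x":-25,"y":105,"z":0,"yaw":-43},{"x":-20,"y":127,"z":0,"yaw":-52},{"x":-12,"y":147,"z":0,"yaw":-60},{"x":-1,"y":167,"z":0,"yaw":-69},{"x":-1,"y":167,"z":0,"yaw":-69}]'

```text
time: 9.7
ee_pos: [0.5461, 0.3484, 0.0952]
tcp_rot: [-180.0, -0.2, 145.7]
wrist_force: [-10.6, 4.8, 4.7]
opening: 0.0234
```

```bash
python3 -c "
from h import *
look('i');meas('i');tab(-.6,8)"
```

```text
green z 0.10699741866391917 n 99 ang [0.25801608 0.56395528 0.89155596] r 0.04008281286911712 0.059532823476015365
red n 36 dir -0.10337808581217585 centroid -0.22068544263711298 => pointer [1.73266663 1.61535927]
now a 0.6056385251708102 r 0.14991717496860343 yaw 145.8291611589505
[{"x": -10, "y": -20, "z": 0, "yaw": 8}, {"x": -18, "y": -41, "z": 0, "yaw": 17}, {"x": -23, "y": -63, "z": 0, "yaw": 26}, {"x": -25, "y": -85, "z": 0, "yaw": 34}, {"x": -23, "y": -107, "z": 0, "yaw": 43}, {"x": -18, "y": -129, "z": 0, "yaw": 51}, {"x": -10, "y": -150, "z": 0, "yaw": 60}, {"x": 1, "y": -169, "z": 0, "yaw": 69}]
```

View pics/i_crop.png

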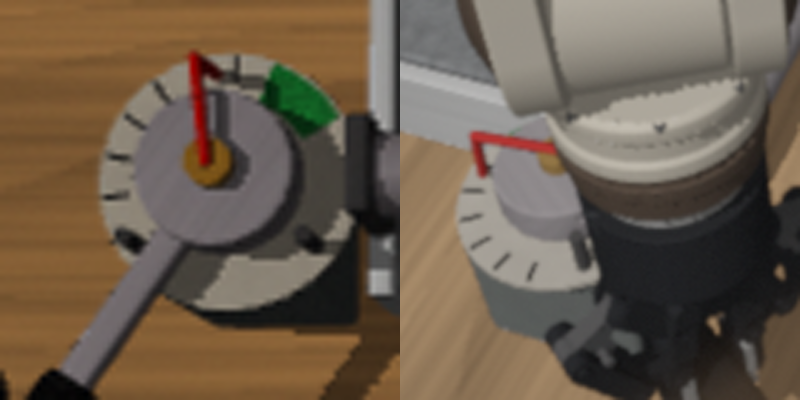

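Now at about 1.73, with about 0.67 still to go. I'll swing back only to a = -0.25, so the next stroke lands within 2.2–2.55 whatever the ratchet loss.

Emit:
servo_tool --steps '[{"x":-10,"y":-20,"z":0,"yaw":8},{"x":-18,"y":-41,"z":0,"yaw":17},{"x":-23,"y":-63,"z":0,"yaw":26},{"x":-25,"y":-85,"z":0,"yaw":34},{"x":-23,"y":-107,"z":0,"yaw":43},{"x":-20,"y":-121,"z":0,"yaw":49},{"x":-20,"y":-121,"z":0,"yaw":49}]'

```text
time: 10.68
ee_pos: [0.5263, 0.2261, 0.0952]
tcp_rot: [-180.0, -0.1, -165.2]
wrist_force: [3.0, 1.0, -3.9]
opening: 0.0236
```

```bash
python3 -c "
from h import *
tab(.55,6)"
```

```text
now a -0.24992301267708764 r 0.1472241340924199 yaw -165.2384955692231
[{"x": -4, "y": 19, "z": 0, "yaw": -8}, {"x": -5, "y": 39, "z": 0, "yaw": -16}, {"x": -4, "y": 59, "z": 0, "yaw": -23}, {"x": 1, "y": 78, "z": 0, "yaw": -31}, {"x": 7, "y": 96, "z": 0, "yaw": -38}, {"x": 17, "y": 114, "z": 0, "yaw": -46}]
```

Emit:
servo_tool --steps '[{"x":-4,"y":19,"z":0,"yaw":-8},{"x":-5,"y":39,"z":0,"yaw":-16},{"x":-4,"y":59,"z":0,"yaw":-23},{"x":1,"y":78,"z":0,"yaw":-31},{"x":4,"y":87,"z":0,"yaw":-35},{"x":4,"y":87,"z":0,"yaw":-35}]'

```text
time: 11.42
ee_pos: [0.5294, 0.3148, 0.0952]
tcp_rot: [180.0, -0.2, 159.8]
wrist_force: [-5.1, 3.8, 1.1]
opening: 0.0239
```

```bash
python3 -c "
from h import *
look('j');meas('j');tab(.55,2)"
```

```text
green z 0.10672203356792179 n 85 ang [0.24903212 0.52685836 0.89710072] r 0.04033927979435277 0.059532823476015365
red n 29 dir 0.2656577285545953 centroid 0.11575707161971682 => pointer [2.13879936 1.98889871]
now a 0.3558661187063804 r 0.14904338727284244 yaw 159.810286751522
[{"x": 7, "y": 13, "z": 0, "yaw": -6}, {"x": 14, "y": 25, "z": 0, "yaw": -11}]
```

View pics/j_crop.png

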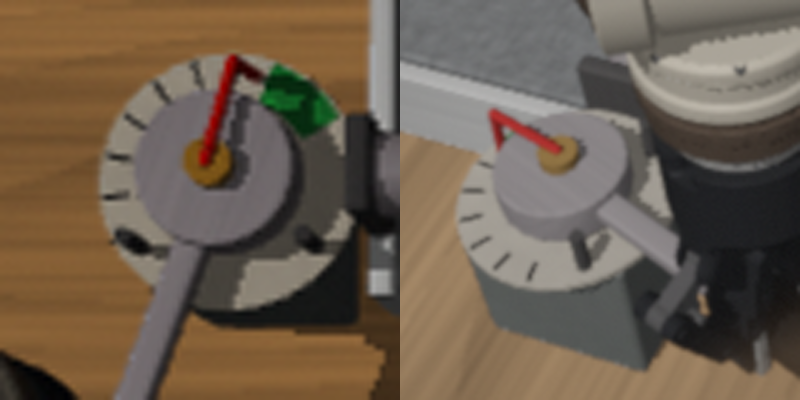

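Pointer at about 2.1, the near edge of the band. I'll continue the same stroke by about 0.25 rad to reach the middle.

Emit:
servo_tool --steps '[{"x":6,"y":12,"z":0,"yaw":-5},{"x":11,"y":22,"z":0,"yaw":-10},{"x":17,"y":32,"z":0,"yaw":-14},{"x":17,"y":32,"z":0,"yaw":-14}]'

```text
time: 12.02
ee_pos: [0.5456, 0.3477, 0.0952]
tcp_rot: [180.0, -0.3, 145.9]
wrist_force: [-3.7, 3.5, 1.3]
opening: 0.0232
```

```bash
python3 -c "
from h import *
look('k');meas('k');tab(.55,2)"
```

```text
green z 0.1066417013091979 n 72 ang [0.24675887 0.52303034 0.85157561] r 0.04033927979435277 0.059532823476015365
red n 27 dir 0.5238054541417723 centroid 0.356570025311121 => pointer [2.40077511 2.23353968]
now a 0.6012168383656017 r 0.1499285716129829 yaw 145.9353793875357
[{"x": -0, "y": -4, "z": 0, "yaw": 1}, {"x": -2, "y": -8, "z": 0, "yaw": 3}]
```

View pics/k_crop.png

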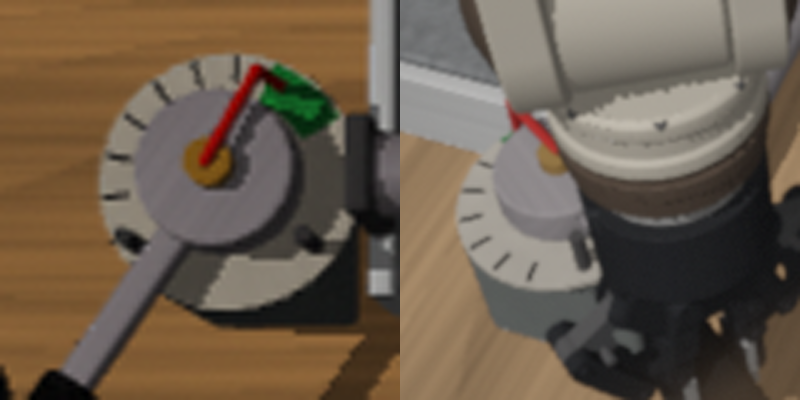

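The pointer's bent tip stands over the middle of the green band (crop (285,88)), at about 2.35–2.4 rad. Next I release and lift off.

Emit:
servo_tool --steps '[{"x":0,"y":0,"z":0,"yaw":0},{"x":0,"y":0,"z":0,"yaw":0},{"x":0,"y":0,"z":0,"yaw":0},{"x":0,"y":0,"z":0,"yaw":0},{"x":0,"y":0,"z":20,"yaw":0},{"x":0,"y":0,"z":50,"yaw":0},{"x":0,"y":0,"z":90,"yaw":0},{"x":0,"y":0,"z":120,"yaw":0},{"x":-20,"y":0,"z":150,"yaw":0},{"x":-60,"y":0,"z":150,"yaw":0},{"x":-100,"y":0,"z":150,"yaw":0},{"x":-100,"y":0,"z":150,"yaw":0}]' --grip 65

```text
time: 13.62
ee_pos: [0.4435, 0.3473, 0.2463]
tcp_rot: [179.9, -0.3, 146.0]
wrist_force: [0.5, -0.2, 0.2]
opening: 0.0648
```

```bash
python3 -c "
from h import *
look('l');meas('l')
a=cv2.imread('pics/l_top.png');cv2.imwrite('pics/l2.png',cv2.resize(a[100:240,120:400],None,fx=2.8,fy=2.8,interpolation=2))"
```

```text
green z 0.10656685915935293 n 64 ang [0.24535994 0.50159794 0.77892302] r 0.04033927979435277 0.059532823476015365
red n 27 dir 0.5238054541417723 centroid 0.356570025311121 => pointer [2.42220751 2.25497208]
```

View pics/l_crop.png

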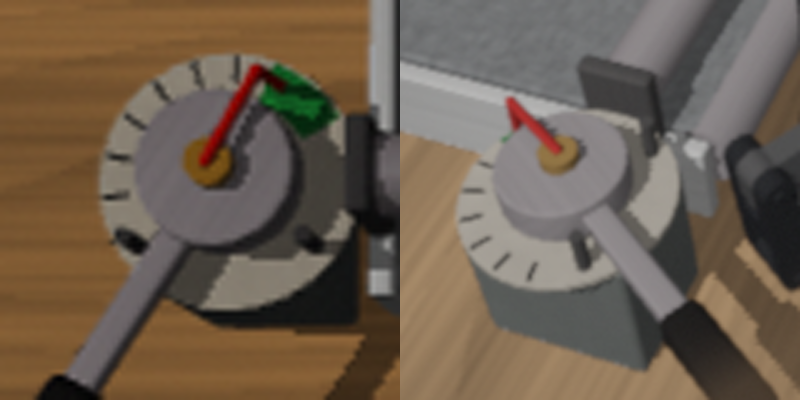

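View pics/l2.png

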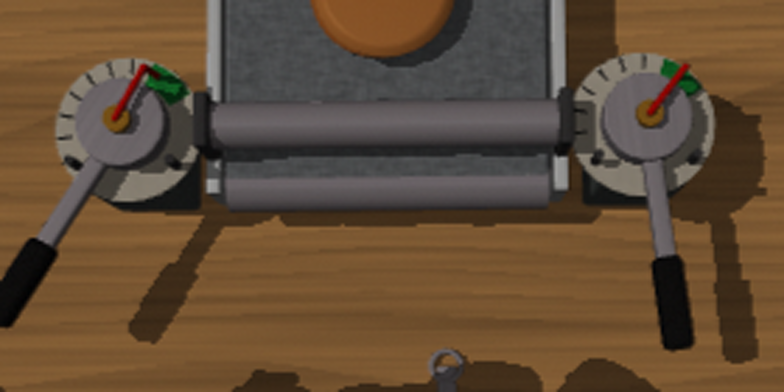

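```bash
python3 -c "
from h import *
print(get_obs()['time'],job_done())"
```

```text
the job is handed in; nothing more can be done
13.725 None
```

The lagging dial, the left one at y ≈ +0.26, now has its pointer in the green band, and I handed the job in at 13.7 s. I held the rubber grip and drove three clockwise strokes. The third was a shortened one with a look partway. I then opened the jaws and lifted clear.

**Lagging pointer:** the last pictures, taken after release, show its tip over the green. My angle estimates are 2.35–2.42 rad along the pointer's line. Two cruder checks read lower: 2.25 from the centroid of the red pixels, and about 2.23 by comparison with the twin dial. All of them lie between 2.05 and 2.75.

**Twin dial:** I did not touch it, and its pointer still stands in its own green band.

**Robot:** after release it was clear of everything, with wrist force about 0.

**What went wrong:** the first grasp closed above the grip, because the fingertips stood about 25–30 mm higher than the reported tool height implied. The closing width and the side camera showed it. I lowered the tool 28 mm further and the jaws then closed on the grip at 23.5 mm.

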